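# Unlock the inspection lamp and shine it on a fresh saw cut

### The job

The orange inspection lamp stands lens down in its twist-lock dock: turn it until its white stripe faces the white-marked slot of the collar, then draw it straight up out of the dock. Tilt it to about 45 degrees and keep holding it up in the air, with its beam aimed at the middle of the open sawn end of the square tube in the vise, from in front of that end and about 18 cm away; the job finishes with the lamp still held there, steady. Do not bump the vise or the tube with the lamp, and leave the other things on the bench where they are.

Things in the scene. Friction and masses are not known exactly. Their poses are not given: they have to be found in the camera images.
- lamp: loose orange round lamp, 0.2 kg, 150 mm long. Origin: centre of the lens face (underneath while docked); z runs from lens to tail (up while docked), so the beam leaves along -z. Black head 38 mm in diameter from z 0 to 32 mm, then a round barrel 32 mm in diameter up to the tail at z 150 mm; grip the barrel at z 105 to 150 mm. Its +x points to the lug and the white stripe on barrel and tail. Turns freely in the dock.
- lamp_lens (a point): centre of the lamp's lens face (same point as the lamp's origin)
- lamp_lug (a point): tip of the steel lug on the lamp, 28 mm from the axis along the lamp's +x, 48 mm from the lens face; the lug is 6 mm wide and 7 mm high and, while docked, sits hidden under the collar. The white stripe higher up the barrel and across the tail is in line with it.
- dock: grey dock fixed to the bench, base 120 x 120 x 8 mm, origin under its centre, z up. Blue collar from 64 to 76 mm above the bench, 86 mm in outer diameter, hole 42 mm in diameter. The lamp stands upright in the hole, lens 8 mm and tail 158 mm above the bench, and starts turned 30 to 80 degrees counter-clockwise (from above) from the slot; it is free once the lens is above the collar.
- dock_slot (a point): middle of the collar's only slot, at its top, 31 mm from the hole's axis along the dock's +x, 76 mm above the bench; the slot is 15 mm wide and both its edges are painted white. The lamp comes out only with its lug (lamp +x) in line with the slot (dock +x) to within about 10 degrees.
- vise: blue low machine vise fixed to the bench, 240 mm long, 180 mm wide with spindle and feet, 90 mm high, from x 30 to 270 mm in its frame. It clamps a bright level square steel tube 40 x 40 mm, 300 mm long, along the frame's x from x 0 to 300 mm, z 50 to 90 mm. Origin on the bench straight below the tube's open sawn end, z up; that end, to be lit, looks along -x, roughly towards the robot.
- cut (a point): centre of the open sawn end of the tube, 70 mm above the bench; the axes are those of the vise (outward from the end is -x)
- paint_tin: green paint tin, 100 mm in diameter, 115 mm high, origin at the centre of its underside; leave alone
- small_tin: small dark tin, 68 mm in diameter, 75 mm high, origin under its centre; leave alone
- offcut: short steel square-tube offcut lying down, 100 x 30 x 30 mm, origin under its centre, x along it; leave alone
- hammer: hammer lying flat along its x axis, handle to -x, about 300 mm long; leave alone
- brush: brush lying flat along its x axis, handle to -x, about 220 mm long; leave alone
- cut_disc: black grinding disc lying flat, 110 mm in diameter, 5 mm thick; leave alone
- tape: yellow tape measure, 70 x 35 x 60 mm high, origin under its centre; leave alone
Things that resemble listed ones, but are neither listed nor needed, are in the scene too. There is more than one size of the lamp; the one meant has the size given above. Leave any pink look-alike of the dock alone.

How it is judged:
On the way, in this order (a step that is already met when the one before it is completed fails the run):
1. the lamp, still seated in the dock, is turned so that its lug is in line with the slot (angle between the x axis of lamp and the x axis of dock, either way round below 0.22 rad and z of lamp in the frame of dock below 0.025 m), for 0.1 s.
2. the gripper has drawn the lamp up clear of the collar (z of lamp_lens in the frame of dock above 0.085 m and contact force between the fingers and lamp above 1 N), for 0.1 s.
At the end, for the whole second after the job is handed in: Lamp held still by the gripper, touching nothing else, lens over 110 mm up and downward, axis 32-58 deg from vertical; beam line within 35 mm (lamp x and y) of the sawn end's centre, lens 110-260 mm off and 40 mm or more in front of the end; other things moved under 30 mm (contact force between the fingers and lamp above 1 N and height (world z) of lamp_lens above 0.11 m and angle between lamp's own z axis and vertical between 0.55 and 1.02 rad and x of cut in the frame of lamp between -0.035 and 0.035 m and y of cut in the frame of lamp between -0.035 and 0.035 m and z of cut in the frame of lamp between -0.26 and -0.11 m and x of lamp_lens in the frame of cut below -0.04 m and contact force between lamp and dock below 0.2 N and contact force between lamp and vise below 0.2 N and contact force between lamp and paint_tin below 0.2 N and contact force between lamp and small_tin below 0.2 N and contact force between lamp and offcut below 0.2 N and contact force between lamp and hammer below 0.2 N and contact force between lamp and brush below 0.2 N and contact force between lamp and cut_disc below 0.2 N and contact force between lamp and tape below 0.2 N and linear speed of lamp below 0.03 m/s and angular speed of lamp below 0.2 rad/s and distance of each of paint_tin, small_tin, offcut, hammer, brush, cut_disc, tape from where it was at the start of the episode below 0.03 m); the arm keeps its last pose, push and grip.
It fails at once if the lamp bumps the vise or the tube (more than 4 N) (contact force between lamp and vise above 4 N).
It fails at once if another thing on the bench is moved more than 30 mm (distance of any of paint_tin, small_tin, offcut, hammer, brush, cut_disc, tape from where it was at the start of the episode above 0.03 m).
It also fails if it takes over 38 s, if anything falls off the work surface, if the arm or the gripper's body presses on something with over 40 N, if the wrist force passes 120 N, or if a joint passes its speed limit or range.

### The arm

A 6-joint arm with a two-finger parallel gripper is mounted at the origin on the work surface. World frame = base frame: x ahead of the robot, y to its left, z up, the work surface at z = 0. Lengths are in m, angles in rad, forces in N, time in s.
With the tool pointing down it reaches from about 0.275 to 0.875 m from the base axis. Payload 12.5 kg.
Tool frame: the origin (TCP) lies on the centre line of the jaws, within the pads' length; the fingertips stand r.finger_overhang ahead of it and the grasp point (between the pads) lies 3 mm ahead of it (r.finger_overhang is the distance from the TCP to the fingertips, in m); z points along the fingers, y is the direction in which the jaws open and shut (so a half turn about z gives the same grasp; the last joint's range is limited). The gripper opens to 85 mm and grips with 20 to 120 N. Pads are 22 mm wide; open, the fingers measure 114 mm over their backs; the gripper's body (76 mm by 85 mm) begins 54 mm behind the grasp point. The pads swing forward as they close: fully open they stand 13 mm farther back than shut.
Start: joints at [-1.361, 0.351, 1.652, -0, 1.139, -0.085], TCP at [0.16, -0.526, 0.253] pointing down, gripper open.
Joint ranges: [-2.75, 2.75], [-0.79, 2.1], [0.01, 2.65], [-1.57, 4.71], [0.07, 3.14], [-2.87, 2.87]. Speed limits (rad/s): [2.22, 2.22, 2.79, 3.14, 3.14, 3.14].

### API

Orientations are given as a unit quaternion [x, y, z, w].
In Python, from cell import r, optics gives the robot as it stands. The module is installed in compiled form; this text tells all that it offers. Calls block until the motion is done:
- r.move_to(position, orientation): joint-space move of the TCP to a pose.
- r.move_linear(position, rot=None, vel=0.15): straight line of the TCP; rot=None keeps the orientation; vel is the mean speed in m/s.
- r.set_joints(angles): joint-space move.
- r.set_gripper(opening, squeeze=None): opening from 0.0 (shut) to 1.0 (fully open); squeeze is the grip in N (None keeps the last); returns when the fingers have stopped.
- r.sleep(seconds).
- r.inverse_kinematics(position, orientation): joint angles nearest the present ones, or None.
- optics.get_image(name): name is "scene" or "top" or "wrist"; returns a dict with "pixels" (400x640x3 uint8, red, green, blue), "depth" (400x640 float32, m along the optical axis (not along the pixel's ray), 0 where there is no reading), "fx", "fy", "cx", "cy" (pixels), "camera_from_world" (4x4, takes a point from world to camera coordinates); the wrist camera has in their place "mount" (4x4, takes a point from camera to tool coordinates, whose origin is the TCP and whose axes are the flange's). Camera axes: x right, y down, z forward; pixel columns grow to the right and rows downward; lengths in m; the calibration is good to about 2 mm. A picture is of the moment at which its call begins: read the wrist's pose just before it.
A pose or a line that the arm cannot do raises r.PlanningError and nothing moves.
- r.hand_in(): hands the job in, once; it reports no verdict.
Readings, each from a call of its own:
- r.current_t(): time.
- r.current_q(): joint angles.
- r.current_qvel(): joint speeds.
- r.current_effort(): joint torques, N m.
- r.current_tool_pos(): TCP position.
- r.current_ee_rot(): TCP orientation.
- r.current_contact_force(): force on the tool from outside, world axes, zero at the start.
- r.current_torque(): the same for the moment, N m.
- r.current_opening(): opening from 0.0 (shut) to 1.0 (fully open).
Only numpy, scipy, OpenCV 4.12 (cv2) and the standard library are available. Lean on these libraries where they do the work, as an engineer would, in place of code of your own. Each camera call takes 0.05 s, during which the arm holds its last target. There are 200 camera calls.

## Working session

There is one attempt and no reset: what is moved stays moved. The work goes in short steps, each a Python script; the robot and the scene stay as the last script left them, time stands still between calls to the robot, and variables do not carry over. Pictures are saved under pics/ and viewed, about 8 in all and at most 12, crops included, and the job is handed in when it is done.

```bash
mkdir -p pics
cat > h.py <<'E'
import numpy as np, cv2
from cell import r, optics
from scipy.spatial.transform import Rotation as R
def get(name,save=None):
    p=np.array(r.current_tool_pos());q=r.current_ee_rot()
    im=optics.get_image(name)
    if 'camera_from_world' in im: W=np.linalg.inv(np.array(im['camera_from_world']))
    else:
        T=np.eye(4);T[:3,:3]=R.from_quat(q).as_matrix();T[:3,3]=p;W=T@np.array(im['mount'])
    im['W']=W
    if save: cv2.imwrite('pics/'+save,im['pixels'][:,:,::-1])
    return im
def ray(im,u,v,z):
    d=im['W'][:3,:3]@np.array([(u-im['cx'])/im['fx'],(v-im['cy'])/im['fy'],1]);o=im['W'][:3,3]
    return o+d*(z-o[2])/d[2]
def cloud(im):
    v,u=np.mgrid[0:400,0:640];d=im['depth']
    P=np.stack([(u-im['cx'])/im['fx']*d,(v-im['cy'])/im['fy']*d,d],-1)
    return P@im['W'][:3,:3].T+im['W'][:3,3]
E
python3 - <<'E'
from h import *
for n in('top','scene'):
    im=get(n,n+'.png'); np.savez(n+'.npz',**im)
    print(n,im['fx'],im['W'][:3,3],im['W'][:3,2],r.finger_overhang)
E
```

```text
top 485.4789260793214 [0.25346505 0.02992131 1.77151008] [ 0.18285894 -0.00228735 -0.9831365 ] 0.022
scene 387.87677070375616 [ 1.21987214 -0.68527082  0.83217683] [-0.54558949  0.57309    -0.61147359] 0.022
```

View pics/top.png

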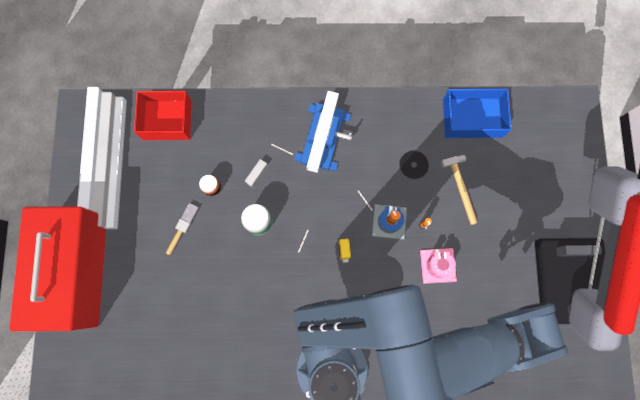

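View pics/scene.png

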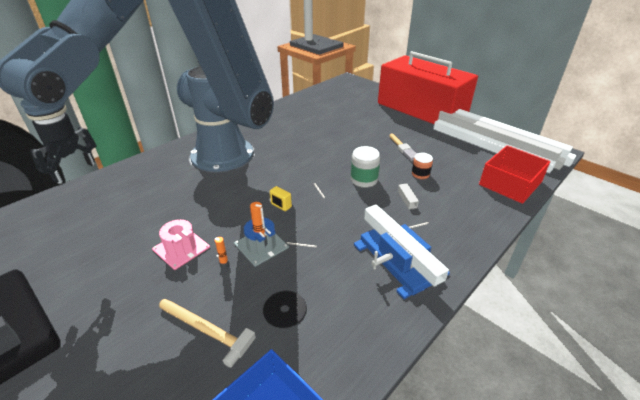

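Top view: the docked lamp is at about (392,218), the small look-alike at (425,223), the pink dock at (438,265), and the tube's near end at about (316,168).

Run:
```python
from h import *
im=dict(np.load('top.npz')); P=cloud(im); px=im['pixels'].astype(int)
v,u=np.mgrid[0:400,0:640]
# tube: bright pixels at tube height
m=(P[...,2]>.08)&(P[...,2]<.1)&(u>295)&(u<345)&(v>85)&(v<180)&(px.min(-1)>150)
m2=m.astype(np.uint8); c,_=cv2.findContours(m2,0,2); c=max(c,key=cv2.contourArea)
Q=np.array([ray(im,a,b,.09)[:2] for a,b in c[:,0]]).astype(np.float32)
rect=cv2.minAreaRect(Q); print('tube',rect); print(cv2.boxPoints(rect))
hsv=cv2.cvtColor(im['pixels'],cv2.COLOR_RGB2HSV)
b=(hsv[...,0]>100)&(hsv[...,0]<125)&(hsv[...,1]>120)&(u>370)&(u<410)&(v>200)&(v<240)
print('collar px',b.sum(),np.median(P[b],0))
cc=cv2.minEnclosingCircle(np.argwhere(b)[:,::-1].astype(np.float32)); print(cc,ray(im,*cc[0],.076))
o=(hsv[...,0]<15)&(hsv[...,1]>150)&(u>370)&(u<412)&(v>200)&(v<240)
t=o&(P[...,2]>.14); print('tail',o.sum(),t.sum(),P[t].mean(0) if t.any() else P[o].mean(0))
# things list by height near work area
k=(P[...,2]>.02)&(P[...,0]>.2)&(P[...,0]<1)&(abs(P[...,1])<.6)
n,l,s,ce=cv2.connectedComponentsWithStats(k.astype(np.uint8))
for i in range(1,n):
    if s[i,4]>20: q=P[l==i]; print(ce[i].round(),s[i,4],q.min(0).round(3),q.max(0).round(3))
big=cv2.resize(im['pixels'][190:285,365:460],None,fx=6,fy=6,interpolation=cv2.INTER_CUBIC)
cv2.imwrite('pics/crop.png',big[:,:,::-1])
```

```text
tube ((0.8445181846618652, 0.02555450052022934), (0.048921842128038406, 0.3025762438774109), 74.49404907226562)
[[ 0.6921972   0.04242903]
 [ 0.9837605  -0.03846124]
 [ 0.99683917  0.00867997]
 [ 0.7052759   0.08957024]]
collar px 260 [ 0.50537981 -0.20505388  0.07601661]
((391.5, 218.0), 12.500100135803223) [ 0.51987558 -0.21589152  0.076     ]
tail 94 53 [ 0.50971706 -0.21028968  0.18691688]
[463. 112.] 882 [ 0.253 -0.6    0.02 ] [1.    0.03  1.772]
[181. 114.] 520 [0.253 0.03  0.02 ] [1.    0.6   1.772]
[323. 133.] 2074 [ 0.253 -0.076  0.02 ] [0.993 0.11  1.772]
[460. 183.] 444 [ 0.253 -0.527  0.02 ] [0.769 0.03  1.772]
[255. 172.] 228 [0.253 0.03  0.02 ] [0.755 0.312 1.772]
[209. 185.] 338 [0.618 0.405 0.02 ] [0.682 0.472 0.088]
[188. 211.] 68 [0.253 0.03  0.02 ] [0.586 0.544 1.772]
[256. 219.] 739 [0.253 0.03  0.021] [0.568 0.312 1.772]
[390. 219.] 518 [ 0.253 -0.257  0.021] [0.564 0.03  1.772]
[182. 225.] 72 [0.482 0.517 0.02 ] [0.534 0.56  0.03 ]
[425. 222.] 76 [ 0.253 -0.346  0.021] [0.515 0.03  1.772]
[344. 248.] 209 [ 0.253 -0.066  0.025] [0.453 0.03  1.772]
[440. 264.] 459 [ 0.253 -0.428  0.02 ] [0.402 0.03  1.772]
[373. 306.] 3203 [ 0.2   -0.188  0.232] [0.273 0.119 1.772]
[532. 310.] 536 [ 0.2   -0.557  0.463] [0.253 0.03  1.772]
```

Run:
```python
from h import *
q=r.current_ee_rot(); print(R.from_quat(q).as_matrix().round(2).tolist())
down=lambda yaw:(R.from_euler('z',yaw)*R.from_euler('x',np.pi)).as_quat()
im=optics.get_image('wrist'); print(np.array(im['mount']).round(3).tolist(), im['fx'])
for yaw in np.arange(-180,181,45):
    j=r.inverse_kinematics([.51,-.21,.42],down(np.radians(yaw))); print(yaw,None if j is None else np.round(j,2))
t0=r.current_t()
r.move_to([.47,-.21,.42],down(np.radians(-22)))
print(r.current_t()-t0)
im=get('wrist','w1.png'); np.savez('w1.npz',**im)
```

```text
[[0.96, 0.29, -0.0], [0.29, -0.96, 0.0], [0.0, -0.0, -1.0]]
[[-0.0, -0.945, -0.328, 0.085], [1.0, -0.0, -0.001, -0.0], [0.001, -0.328, 0.945, -0.12], [0.0, 0.0, 0.0, 1.0]] 342.1905592381342
-180 [-0.48  0.24  1.4   0.    1.51 -2.05]
-135 [-0.48  0.24  1.4   0.    1.51 -2.83]
-90 [-0.48  0.24  1.4  -0.    1.51  2.67]
-45 [-0.48  0.24  1.4  -0.    1.51  1.88]
0 [-0.48  0.24  1.4  -0.    1.51  1.1 ]
45 [-0.48  0.24  1.4  -0.    1.51  0.31]
90 [-0.48  0.24  1.4   0.    1.51 -0.48]
135 [-0.48  0.24  1.4   0.    1.51 -1.26]
180 [-0.48  0.24  1.4   0.    1.51 -2.05]
1.725
```

View pics/w1.png

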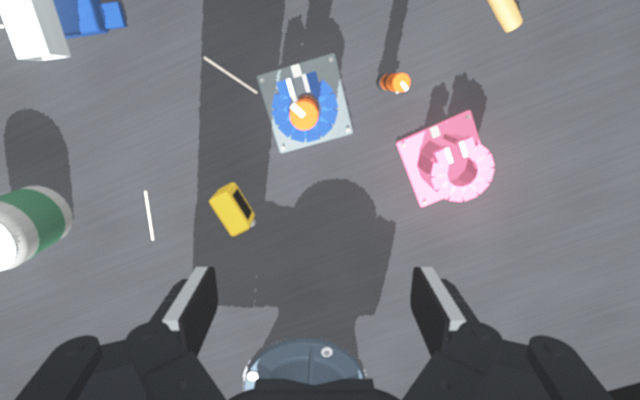

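Wrist view: dock collar centred about (305,108), white slot edges about (292,90) and (307,82), a white mark on the base at (297,70), and the lamp tail at (304,115) with its stripe pointing left and up.

Run:
```python
from h import *
im=dict(np.load('w1.npz'));
x0,y0=245,45
big=cv2.resize(im['pixels'][y0:y0+115,x0:x0+115],None,fx=5,fy=5,interpolation=cv2.INTER_CUBIC)
cv2.imwrite('pics/w1c.png',big[:,:,::-1])
hsv=cv2.cvtColor(im['pixels'],cv2.COLOR_RGB2HSV);P=cloud(im)
v,u=np.mgrid[0:400,0:640]
box=(u>255)&(u<355)&(v>50)&(v<155)
w=box&(hsv[...,1]<50)&(hsv[...,2]>170)
n,l,s,ce=cv2.connectedComponentsWithStats(w.astype(np.uint8))
for i in range(1,n):
    if s[i,4]>3: print(s[i],ce[i].round(1),np.median(P[l==i],0).round(3),[ray(im,*ce[i],z)[:2].round(4) for z in (.008,.076,.158)])
o=box&(hsv[...,0]<16)&(hsv[...,1]>130)
t=o&(abs(P[...,2]-.158)<.01); tw=(o|w)&(abs(P[...,2]-.158)<.01)
for m in(o,t,tw):
    c=cv2.minEnclosingCircle(np.argwhere(m)[:,::-1].astype(np.float32)); print('tail',m.sum(),c,ray(im,*c[0],.158), 'zmed',np.median(P[m][:,2]))
b=box&(hsv[...,0]>100)&(hsv[...,0]<125)&(hsv[...,1]>120)
pts=P[b&(abs(P[...,2]-.076)<.006)];print('collar',cv2.minEnclosingCircle(pts[:,:2].astype(np.float32)))
g=box&(P[...,2]>.004)&(P[...,2]<.012)
print('base',cv2.minAreaRect(P[g][:,:2].astype(np.float32)))
```

```text
[328  57   6   5  21] [330.6  59.1] [ 0.564 -0.274  0.011] [array([ 0.5645, -0.2743]), array([ 0.5624, -0.2702]), array([ 0.5599, -0.2653])]
[290  64  21  29 248] [299.9  76. ] [ 0.562 -0.226  0.01 ] [array([ 0.5599, -0.2245]), array([ 0.5585, -0.2268]), array([ 0.5567, -0.2295])]
[275  70   7  12  51] [278.1  75.2] [ 0.573 -0.195  0.008] [array([ 0.573 , -0.1953]), array([ 0.5698, -0.2013]), array([ 0.566 , -0.2085])]
[285  77  21  41 295] [293.7  98.4] [ 0.535 -0.21   0.077] [array([ 0.5344, -0.2036]), array([ 0.5361, -0.2085]), array([ 0.5383, -0.2145])]
[260  78   4   5  16] [261.4  79.8] [ 0.576 -0.171  0.012] [array([ 0.5764, -0.17  ]), array([ 0.5728, -0.1792]), array([ 0.5685, -0.1904])]
[ 271   80   82   74 1237] [318.3 127.7] [ 0.475 -0.241  0.008] [array([ 0.4804, -0.2216]), array([ 0.4891, -0.2243]), array([ 0.4995, -0.2274])]
[275  84   2   6   7] [275.4  86.6] [ 0.56  -0.185  0.009] [array([ 0.5599, -0.1852]), array([ 0.5584, -0.1925]), array([ 0.5566, -0.2013])]
tail 92 ((304.02105712890625, 110.6862564086914), 14.024679183959961) [ 0.52228911 -0.219872    0.158     ] zmed 0.131388568360899
tail 28 ((303.5, 113.5), 13.729630470275879) [ 0.51975376 -0.2182039   0.158     ] zmed 0.15635049924516434
tail 146 ((303.5, 111.5), 14.23034954071045) [ 0.52170815 -0.21901772  0.158     ] zmed 0.1580614996073451
collar ((0.5214191675186157, -0.21645218133926392), 0.04514344409108162)
base ((0.5182834267616272, -0.21594108641147614), (0.12002719193696976, 0.12006070464849472), 83.42522430419922)
```

View pics/w1c.png

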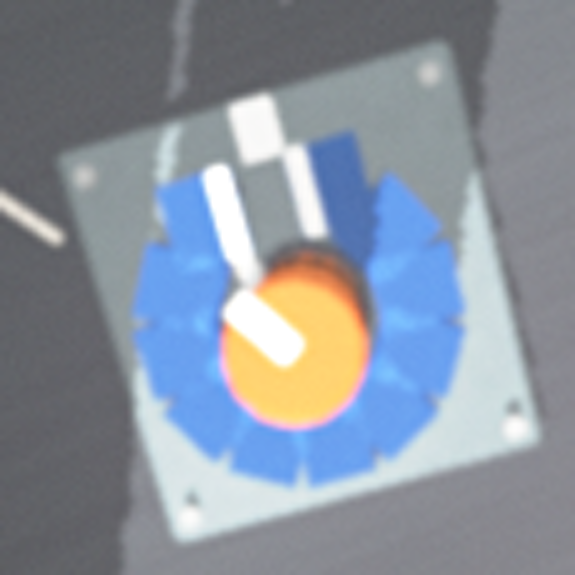

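```bash
cat >> h.py <<'E'
C=np.array([.519,-.2168])
def down(deg): return (R.from_euler('z',np.radians(deg))*R.from_euler('x',np.pi))
def final(cut,yaw,dist=.18,zg=.131,tilt=45,roll=0):
    d=np.array([np.cos(yaw),np.sin(yaw),0]);t=np.radians(tilt)
    b=np.sin(t)*d-np.array([0,0,np.cos(t)])   # beam
    x=np.cross([-d[1],d[0],0],b)              # y_horizontal x beam
    M=np.stack([x,np.cross(b,x),b],1)
    return cut-(dist+zg)*b, R.from_matrix(M)*R.from_euler('z',np.radians(roll))
E
python3 - <<'E'
from h import *
im=dict(np.load('w1.npz'));P=cloud(im)
px=lambda x,y:(245+x/5,45+y/5)
a=lambda p,q:np.degrees(np.arctan2(*(q-p)[1::-1]))
bc=np.array([.5183,-.2159,.008])
print('base mark',a(bc,ray(im,*px(257,128),.008)))
p=[ray(im,*px(*c),.076) for c in((213,175),(250,278),(290,150),(318,232))]
print('edges',a(p[1],p[0]),a(p[3],p[2]),'sep',np.linalg.norm((p[0]+p[1]-p[2]-p[3])/2),'mid',a(np.append(C,0),sum(p)/4),sum(p)/4)
s=ray(im,*px(237,303),.158);c=ray(im,*px(293,350),.158)
print('stripe',s,c,a(c,s), a(ray(im,*px(295,355),.158),s),ray(im,*px(295,355),.158))
k=P[75:92,378:412];print('small lamp',k[...,2].max(),k[k[...,2]>.03].mean(0))
cut=np.array([.699,.066,.07]);yaw=np.radians(-15.5)
for roll in range(-180,180,30):
    pos,rot=final(cut,yaw,roll=roll);j=r.inverse_kinematics(pos,rot.as_quat())
    print(roll,pos.round(3),None if j is None else np.round(j,2))
print(np.round(r.current_q(),2))
E
```

```text
base mark -7.556976927951154
edges -2.500407251024354 -2.620528268104874 sep 0.02074027297016323 mid -6.5420736354804045 [ 0.54695427 -0.22000578  0.076     ]
stripe [ 0.53192947 -0.21028984  0.158     ] [ 0.51824227 -0.21769251  0.158     ] 28.406535737268577 26.506436847687905 [ 0.51709585 -0.21768769  0.158     ]
small lamp 0.5398271622393357 [ 0.506557   -0.33393497  0.0901676 ]
-180 [0.487 0.125 0.29 ] None
-150 [0.487 0.125 0.29 ] [ 0.36  0.05  2.13 -1.02  0.51 -2.75]
-120 [0.487 0.125 0.29 ] [ 0.36  0.05  2.13 -1.02  0.51 -2.23]
-90 [0.487 0.125 0.29 ] [ 0.36  0.05  2.13 -1.02  0.51 -1.7 ]
-60 [0.487 0.125 0.29 ] [ 0.36  0.05  2.13 -1.02  0.51 -1.18]
-30 [0.487 0.125 0.29 ] [ 0.36  0.05  2.13 -1.02  0.51 -0.66]
0 [0.487 0.125 0.29 ] [ 0.36  0.05  2.13 -1.02  0.51 -0.13]
30 [0.487 0.125 0.29 ] [ 0.36  0.05  2.13 -1.02  0.51  0.39]
60 [0.487 0.125 0.29 ] [ 0.36  0.05  2.13 -1.02  0.51  0.91]
90 [0.487 0.125 0.29 ] [ 0.36  0.05  2.13 -1.02  0.51  1.44]
120 [0.487 0.125 0.29 ] [ 0.36  0.05  2.13 -1.02  0.51  1.96]
150 [0.487 0.125 0.29 ] [ 0.36  0.05  2.13 -1.02  0.51  2.49]
[-0.51  0.16  1.49 -0.    1.49  1.44]
```

Run:
```python
from h import *
t0=r.current_t()
r.set_gripper(.8)
r.move_to([*C,.24],down(60).as_quat())
r.move_linear([*C,.139],vel=.1)
f0=r.current_contact_force()
r.set_gripper(0,60); print('open',r.current_opening(),r.current_contact_force())
j=np.array(r.current_q()); print(j.round(3)); j[5]+=np.radians(34); r.set_joints(j); r.sleep(.3)
print('f',np.round(f0,1),np.round(r.current_contact_force(),1),np.round(r.current_torque(),2),r.current_t())
get('wrist','w2.png')
a=cv2.imread('pics/w2.png');im=get('scene'); s=cv2.resize(im['pixels'][160:300,170:350],None,fx=3,fy=3)[:,:,::-1]
cv2.imwrite('pics/w2.png',np.hstack([a[80:,120:],cv2.resize(s,(411,320))])[:, :800])
```

```text
open 0.3588003644195113 [-1.79409843  1.50143422  5.02788921]
[-0.478  0.514  1.717 -0.     0.91   0.045]
f [ 0.2 -0.4  0.3] [ 0.4 -0.4  1.4] [-0.19 -0.12  0.06] 6.0167
```

View pics/w2.png

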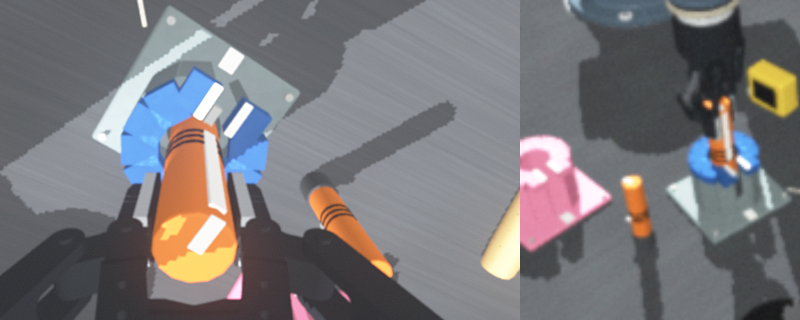

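The lamp is held. The tail stripe at (208,236) runs parallel to the slot edges at (208,100) and (240,120). I'll lift slowly and watch the force.

Run:
```python
from h import *
for z in(.149,.164,.182,.2,.24,.3):
    p=r.current_tool_pos(); r.move_linear([p[0],p[1],z],vel=.08); f=np.array(r.current_contact_force())
    print(z,f.round(1),np.round(r.current_torque(),2))
    if abs(f[2])>15: print('stuck');break
print(r.current_opening(),r.current_t())
im=get('top');np.savez('top2.npz',**im); a=cv2.resize(im['pixels'][80:260,260:440],(400,400))
w=get('wrist'); cv2.imwrite('pics/w3.png',np.hstack([a,w['pixels'][:,120:520]])[:,:,::-1])
```

```text
0.149 [ 0.1  0.3 -1.9] [-0.02 -0.01 -0.02]
0.164 [ 1.   0.9 -2.3] [ 0.01 -0.01 -0.01]
0.182 [ 0.7  0.9 -2.7] [-0.03 -0.04 -0.01]
0.2 [-0.2 -0.2 -2. ] [-0.02  0.01 -0.01]
0.24 [ 0.3  0.4 -2. ] [-0.05 -0.01 -0.03]
0.3 [-0.4 -0.7 -1.9] [-0.03 -0.05 -0.05]
0.36149793226911525 9.025
```

View pics/w3.png

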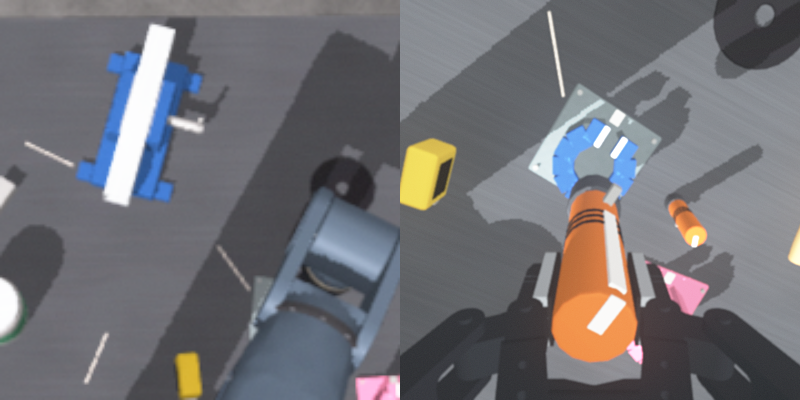

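The lamp is out and clear of the collar. Next I go to a stand-off pose and measure the tube end from there.

Run:
```python
from h import *
p=r.current_tool_pos(); r.move_linear([p[0],p[1],.38],vel=.2)
pos,rot=final(np.array([.699,.066,.07]),np.radians(-15.5),dist=.24,roll=40)
r.move_to(pos,rot.as_quat()); print(pos.round(3),np.round(r.current_q(),2),r.current_t())
w=get('wrist','w4.png');np.savez('w4.npz',**w)
im=get('top');np.savez('top3.npz',**im)
```

```text
[0.446 0.136 0.332] [ 0.43 -0.07  2.13 -0.89  0.63  0.45] 11.0333
```

View pics/w4.png

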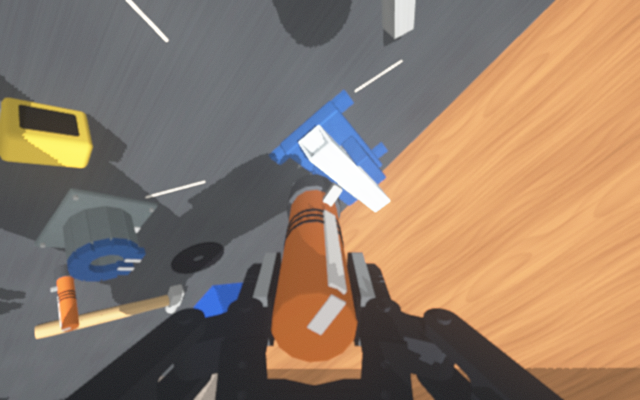

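The sawn end shows at about (300–328, 126–155), centred near (314,141). The lamp is held straight between the pads.

Run:
```python
from h import *
w=dict(np.load('w4.npz'));P=cloud(w)
print('cut ray',ray(w,314,141,.07))
c=np.array([.699,.066,.07,1]);k=np.linalg.inv(w['W'])@c;print('pred px',w['fx']*k[0]/k[2]+w['cx'],w['fy']*k[1]/k[2]+w['cy'])
px=w['pixels'].astype(int);v,u=np.mgrid[0:400,0:640]
m=(px.min(-1)>140)&(u>290)&(u<395)&(v>115)&(v<215)&(P[...,2]>.084)&(P[...,2]<.096)
print('top face',m.sum(),cv2.minAreaRect(P[m][:,:2].astype(np.float32)),cv2.boxPoints(cv2.minAreaRect(P[m][:,:2].astype(np.float32))).round(3).tolist())
b=px[110:165,285:345].astype(np.uint8);cv2.imwrite('pics/w4c.png',cv2.resize(b,None,fx=8,fy=8,interpolation=cv2.INTER_CUBIC)[:,:,::-1])
# lamp axis check: orange barrel depth points vs tool axis
hsv=cv2.cvtColor(w['pixels'],cv2.COLOR_RGB2HSV)
o=(hsv[...,0]<16)&(hsv[...,1]>130)&(u>270)&(u<360)&(v>195)&(v<240)
pos=np.array(r.current_tool_pos());M=R.from_quat(r.current_ee_rot()).as_matrix()
L=(P[o]-pos)@M
for lo,hi in((.03,.05),(.05,.07),(.07,.09)):
    s=(L[:,2]>lo)&(L[:,2]<hi);
    if s.sum()>10: print(lo,s.sum(),'y mid',(L[s,1].min()+L[s,1].max())/2,'x max',np.percentile(L[s,0],98))
```

```text
cut ray [0.69790436 0.06682449 0.07      ]
pred px 314.13844905781815 141.59817249192417
top face 1996 ((0.8448382616043091, 0.024974465370178223), (0.04728015139698982, 0.30141663551330566), 75.77910614013672) [[0.6930000185966492, 0.039000000804662704], [0.9850000143051147, -0.03500000014901161], [0.996999979019165, 0.010999999940395355], [0.7049999833106995, 0.08500000089406967]]
0.03 436 y mid -0.00030981675111250995 x max 0.015163996214354325
0.05 238 y mid -0.0024758130257074963 x max 0.015055117850518709
0.07 395 y mid 8.218291731163039e-05 x max 0.01509332009061579
```

View pics/w4c.png

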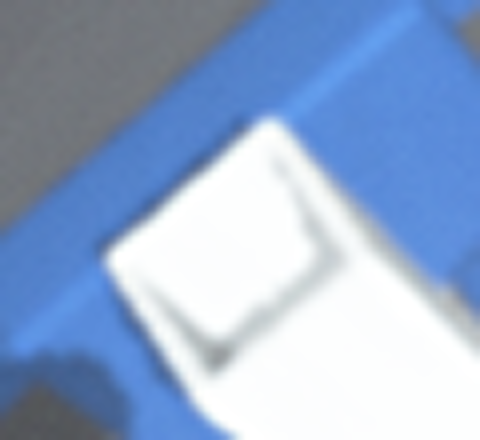

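Three estimates of the tube end agree to within a few mm, and the lamp is aligned with the tool axis. Moving in to 18 cm.

Run:
```python
from h import *
cut=np.array([.699,.065,.07])
pos,rot=final(cut,np.radians(-15),dist=.18,roll=40)
r.move_linear(pos,rot.as_quat(),vel=.08); r.sleep(1)
M=R.from_quat(r.current_ee_rot()).as_matrix();p=np.array(r.current_tool_pos());lens=p+.131*M[:,2]
k=(cut-lens)@M; print('lens',lens.round(3),'cut in tool xyz from lens',k.round(3),'tilt',np.degrees(np.arccos(-M[2,2])))
print(np.round(r.current_contact_force(),1),np.abs(r.current_qvel()).max(),r.current_opening(),r.current_t())
w=get('wrist','w5.png')
```

```text
lens [0.576 0.098 0.197] cut in tool xyz from lens [-0.   -0.    0.18] tilt 45.00024049790443
[-0.6 -0.8 -2.1] 0.0016483374710741755 0.36550172133321507 13.0333
```

View pics/w5.png

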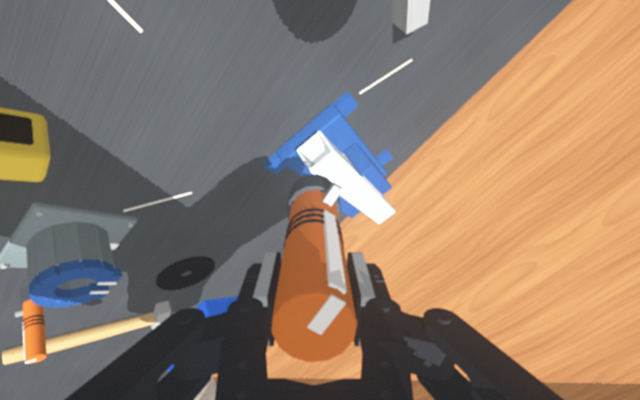

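The lamp is steady in the grip, and the tube end at about (313,147) lies in line with the lamp axis, whose head is at (314,185). Handing in.

```bash
python3 -c "
from h import *
r.hand_in()"
```

```text
the job is handed in; nothing more can be done
```

I turned the lamp about 34° clockwise so its stripe faced the slot, then drew it straight up out of the dock with no sign of catching (wrist force under 3 N). The lamp is held at a 45° tilt with its beam on the open sawn end of the tube, and I handed the job in at about 13 s robot time. No verdict is reported.

- **Aim:** the lens is at (0.576, 0.098, 0.197) m. By the arm's pose, the beam passes through the measured centre of the tube end at 18.0 cm; how closely depends on that measurement, below.
- **Tube end position:** the top-camera outline, the wrist-camera ray and the wrist depth agreed to within about 4 mm. The tube's width measured 47–49 mm instead of 40 mm, which I put down to the image mask spreading. Its length measured 301–303 mm, which fits.
- **Holding:** the arm was still, and the grip was steady. The force on the tool was about 2 N, which is the lamp's own weight. The lamp lay within about 2.5 mm of the tool axis.
- **Other things on the bench:** I checked these only by eye in the last wrist picture. Nothing in it looked disturbed, but I did not measure whether any of them moved.

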